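# Pin the sliding hatch of a bench console to its hidden hinge knuckle

### The job

Join the hatch to the sloping console with the hinge pin: take the big-headed pin from the stand, put it through the eye in the hatch's leaf, and draw the hatch along until the pin drops into the knuckle hidden beneath; feel for that hole. Push the pin fully home so that its collar sits on the leaf, then let go. Leave the small pin in the stand and the other things on the bench where they are.

Things in the scene. Friction and masses are not known exactly. Their poses are not given: they have to be found in the camera images.
- pin_mid (a point): Centre of the hinge pin: loose, plain steel, 76 mm long, about 80 g, standing tip down in the stand, collar on the stand's top. z runs from tip to head. From the tip: shank 10 mm across, 36 mm long (first 6 mm tapers from 5 mm); collar 24 mm across, 4 mm thick; cylindrical head 18 mm across, 36 mm tall, to grip. This point is 38 mm from the tip.
- pin_tip (a point): The tip of the hinge pin, on its axis; axes as pin_mid. Put through the eye off the lower hole, it comes to rest on the bar, 15 mm below the leaf's top face; over the hole it goes 36 mm deep, until the collar meets the leaf.
- short_pin_mid (a point): Centre of the small pin standing in the stand's other hole, 80 mm from the hinge pin; not wanted. 46 mm long, collar 24 mm across, head only 12 mm across and 22 mm tall. Leave it there.
- stand: Grey block 70 x 150 x 45 mm fixed to the bench (origin: centre of its underside) with two 13 mm holes, 40 mm either side of its middle along its y axis, holding the two pins (either may be in either hole).
- eye (a point): Centre of the mouth of the upper knuckle: a 13 mm hole (1.5 mm chamfer) in the middle of the hatch's leaf, on the leaf's top face. z points out of the hole along the hinge axis, 30 degrees off vertical, leaning towards the robot; x points up the slope; y is level, along the hatch's slide. The leaf is an aluminium plate 184 (y) x 36 (x) x 14 mm thick.
- hatch (a joint): Position of the hatch (m) along the console's y, 0 with the eye at the middle, travel 0.06 either way. It only slides, with 2.5 N of friction, and stays where left; no stop marks where the knuckles are in line. The hatch body, 150 x 112 mm, adjoins the leaf down the slope; nothing on it stands over 1 mm above the leaf's top face.
- bar_mid (a point): Point on the console at mid width, in the top face of the lower knuckle: a steel bar 208 mm long (y) under the leaf, its top 15 mm below the leaf's top, with one 13 mm hole 24 mm deep. The hole lies straight along y from this point, up to 24 mm either side; where differs each time, is hidden by the leaf and must be felt for.
- console: Fixed console, 360 mm wide (y), 240 mm deep, white panel sloping up away from the robot at 30 degrees from level; origin at the centre of its underside, x pointing up the slope.
- wrench: Loose wrench lying on the bench (bystander), origin on its underside.
- driver: Loose screwdriver lying on the bench (bystander).
- jar: Loose jar 56 mm across, 75 mm tall (bystander), origin under its centre.
- cup: Loose ceramic cup 72 mm across, 85 mm tall (bystander), origin under its centre.
- flange: Loose steel ring 60 mm across, 12 mm tall (bystander), origin under its centre.

How it is judged:
On the way:
1. the pin's tip is through the eye, close to the bar beneath (x of pin_tip in the frame of eye between -0.005 and 0.005 m and y of pin_tip in the frame of eye between -0.005 and 0.005 m and z of pin_tip in the frame of eye below -0.01 m and angle between the z axis of pin_mid and the z axis of eye, either way round below 0.14 rad), for 0.1 s.
At the end, for the whole second after the job is handed in: The hinge pin stands in the eye (tip within 5 mm of the eye's axis, pin within 8 degrees of it) and through it in the lower knuckle, its tip more than 33 mm below the leaf's top face (36 mm is fully home), at rest (x of pin_tip in the frame of eye between -0.005 and 0.005 m and y of pin_tip in the frame of eye between -0.005 and 0.005 m and z of pin_tip in the frame of eye below -0.033 m and angle between the z axis of pin_mid and the z axis of eye, either way round below 0.14 rad and linear speed of pin below 0.02 m/s); the robot touches nothing.
It fails at once if a bystander was displaced (small pin by more than 20 mm, others by more than 40 mm) (distance of short_pin_mid from where it was at the start of the episode above 0.02 m or distance of any of wrench, driver, jar, cup, flange from where it was at the start of the episode above 0.04 m).
It also fails if it takes over 51 s, if anything falls off the work surface, if the arm or the gripper's body presses on something with over 40 N, if the wrist force passes 120 N, or if a joint passes its speed limit or range.

### The arm

A 6-joint arm with a two-finger parallel gripper is mounted at the origin on the work surface. World frame = base frame: x ahead of the robot, y to its left, z up, the work surface at z = 0. Lengths are in m, angles in rad, forces in N, time in s.
With the tool pointing down it reaches from about 0.25 to 0.775 m from the base axis. Payload 4 kg.
Tool frame: the origin (TCP) lies on the centre line of the jaws, within the pads' length; the fingertips stand 22 mm ahead of it and the grasp point (between the pads) lies 3 mm ahead of it; z points along the fingers, y is the direction in which the jaws open and shut (so a half turn about z gives the same grasp; the last joint's range is limited). The gripper opens to 94 mm and grips with 3 to 60 N. Pads are 16 mm wide; open, the fingers measure 119 mm over their backs; the gripper's body (75 mm by 177 mm) begins 78 mm behind the grasp point.
Start: joints at [1.119, 0.087, 1.371, -0, 1.684, -0.103], TCP at [0.188, 0.517, 0.228] pointing down, gripper open.
Joint ranges: [-3.1, 3.1], [-0.76, 2.03], [0.27, 2.55], [-1.08, 4.22], [0.17, 2.65], [-2.57, 2.57]. Speed limits (rad/s): [2.79, 2.79, 3.14, 3.14, 3.14, 3.14].

### API

Orientations are given as [roll, pitch, yaw] about the fixed x, y, z axes, in that order (R = Rz(yaw) Ry(pitch) Rx(roll)).
In Python, from bench import robot gives the robot as it stands. The module is installed in compiled form; this text tells all that it offers.
- The arm moves only by the shell command python3 -m inch 'ROWS'. ROWS is JSON, a list of rows, each an object with "linear": the shift along the world's x, y, z scaled (see below), a list of three; "twist": the turn about the world's z scaled (see below); "gripper": the opening, from 0 (shut) to 1 (fully open). In form: [{"linear": [x, y, z], "twist": twist, "gripper": gripper}, ...]. A call has 1 to 10 rows; each row is the pose to reach, as a shift and turn from the pose commanded when the call began; what a row does not reach only later rows make up. The controller multiplies each number of a shift by 0.1 m and each number of a turn by 60 degrees. A row lasts 1/12 s, in which the tool goes at most 41.7 mm and 7.16 degrees, less where a joint would pass 70% of its speed; a pose out of reach is approached as far as the arm can. A call with a number of a shift or a turn outside -1 to 1 is refused whole. A call with a gripper value outside its range is refused whole. The fingers move at their own pace and stop on an object; the grip force is fixed at half the most. Time passes only in rows, so rows that repeat a pose let the fingers close. It gives the time, the measured TCP pose, the force and the opening at its end, in the units of the state.
- robot.get_obs(): the state, without advancing time (a new reading comes with each control period).
- robot.snapshot(name): name is "scene" or "side" or "wrist"; returns a dict with "image" (480x640x3 uint8, red, green, blue), "depth" (480x640 float32, m along the optical axis (not along the pixel's ray), 0 where there is no reading), "mtx" (3x3 intrinsics, pixels), "rvec" (rotation vector, rad) and "tvec" (3), from world to camera coordinates, as OpenCV has them; the wrist camera has in their place "hand_eye" (4x4, takes a point from camera to tool coordinates, whose origin is the TCP and whose axes are the flange's). Camera axes: x right, y down, z forward; pixel columns grow to the right and rows downward; lengths in m; the calibration is good to about 2 mm. The wrist camera is an equidistant fisheye: a pixel r from the principal point sees the ray r / f radians off the axis. A picture is of the moment at which its call begins: read the wrist's pose just before it.
- robot.close_job(): hands the job in, once; it reports no verdict.
The state is a dict: "time": time; "joint_positions": joint angles; "qvel": joint speeds; "joint_torque": joint torques, N m; "tool_pos": TCP position; "ee_rot": TCP orientation; "wrist_force": force on the tool from outside, world axes, zero at the start; "wrist_torque": the same for the moment, N m; "width": finger opening in m.
Only numpy, scipy, OpenCV 4.12 (cv2) and the standard library are available. Lean on these libraries where they do the work, as an engineer would, in place of code of your own. Each camera call takes 0.05 s, during which the arm holds its last target.

## Working session

There is one attempt and no reset: what is moved stays moved. The work goes in short steps, Python scripts to look and compute and a shell command to move; the robot and the scene stay as the last step left them, time stands still between calls to the robot, and variables do not carry over. Pictures are saved under pics/ and viewed, and the job is handed in when it is done.

```bash
ls; mkdir -p pics
cat > h.py <<'E'
import numpy as np, cv2
from bench import robot
def cam(s):
    R=cv2.Rodrigues(np.array(s["rvec"],float))[0]; t=np.array(s["tvec"],float).reshape(3); return R,t
def cloud(s):
    K=s["mtx"];R,t=cam(s);d=s["depth"]
    v,u=np.mgrid[:480,:640]
    P=np.stack([(u-K[0][2])/K[0][0]*d,(v-K[1][2])/K[1][1]*d,d],-1)
    W=(P-t)@R; W[d==0]=np.nan; return W
def ray(s,u,v,z):
    K=np.array(s["mtx"]);R,t=cam(s);c=-R.T@t
    d=R.T@np.linalg.solve(K,[u,v,1.]);return c+d*(z-c[2])/d[2]
E
python3 - <<'E'
from h import *
o=robot.get_obs();print({k:np.round(v,3) for k,v in o.items()})
import pickle
for n in["scene","side","wrist"]:
    s=robot.snapshot(n);cv2.imwrite(f"pics/{n}0.png",s["image"][:,:,::-1]);pickle.dump(s,open(n+"0.pkl","wb"))
    print(n,np.round(s["mtx"],1).tolist(), s.get("rvec"),s.get("tvec"),s.get("hand_eye"))
    if n!="wrist":
        R,t=cam(s);print("cam at",-R.T@t)
E
```

```text
pics
{'time': np.float64(0.0), 'joint_positions': array([ 1.119,  0.088,  1.372, -0.   ,  1.684, -0.103]), 'qvel': array([ 0.002, -0.001,  0.001, -0.001, -0.001, -0.001]), 'joint_torque': array([ 2.0000e-03, -3.4018e+01, -3.0244e+01,  7.2000e-02,  3.3000e-02,
       -0.0000e+00]), 'tool_pos': array([0.188, 0.516, 0.226]), 'ee_rot': array([-3.139, -0.   ,  2.793]), 'wrist_force': array([-0.07 , -0.723,  0.517]), 'wrist_torque': array([-0.006,  0.014, -0.018]), 'width': np.float64(0.094)}
scene [[542.3, 0.0, 320.8], [0.0, 542.3, 235.5], [0.0, 0.0, 1.0]] [ 1.99272137  1.37923534 -0.56076623] [-0.21167632 -0.29714197  1.64141397] None
cam at [ 1.35704507 -0.30634847  0.9444148 ]
side [[477.7, 0.0, 315.8], [0.0, 477.7, 232.3], [0.0, 0.0, 1.0]] [ 0.8075013  -2.46320518  1.21344501] [0.49395438 0.30858308 1.05124521] None
cam at [0.01239342 0.8117985  0.88609285]
wrist [[371.6, 0.0, 318.2], [0.0, 371.6, 240.6], [0.0, 0.0, 1.0]] None None [[ 2.54620679e-04 -9.62422869e-01 -2.71555069e-01  7.92081040e-02]
 [ 9.99999953e-01  1.99198748e-04  2.31655539e-04 -3.07891702e-05]
 [-1.68857159e-04 -2.71555115e-01  9.62422875e-01 -1.58964236e-01]
 [ 0.00000000e+00  0.00000000e+00  0.00000000e+00  1.00000000e+00]]
```

View pics/scene0.png

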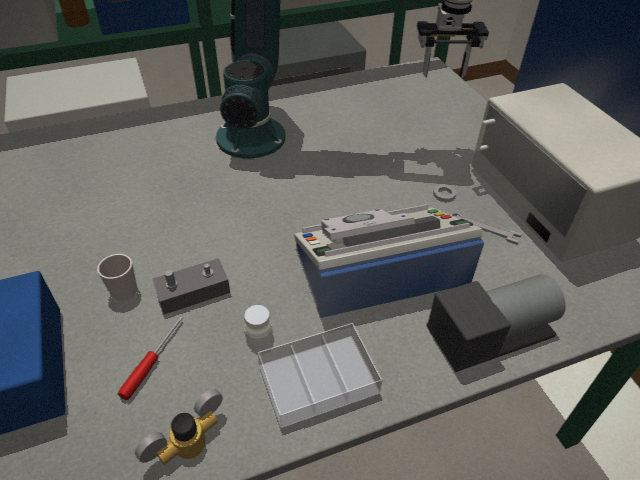

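View pics/side0.png

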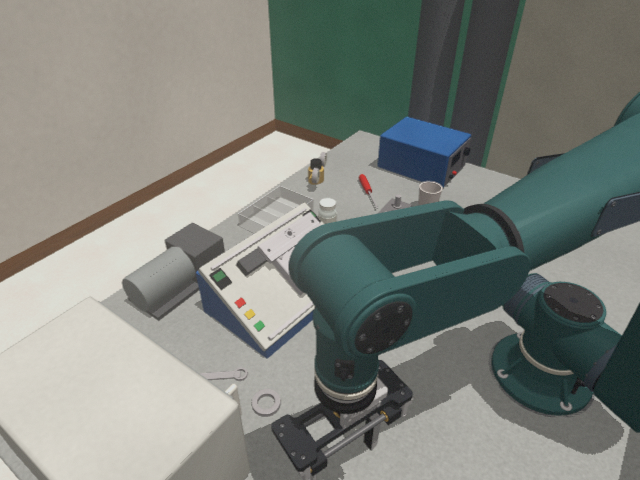

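View pics/wrist0.png

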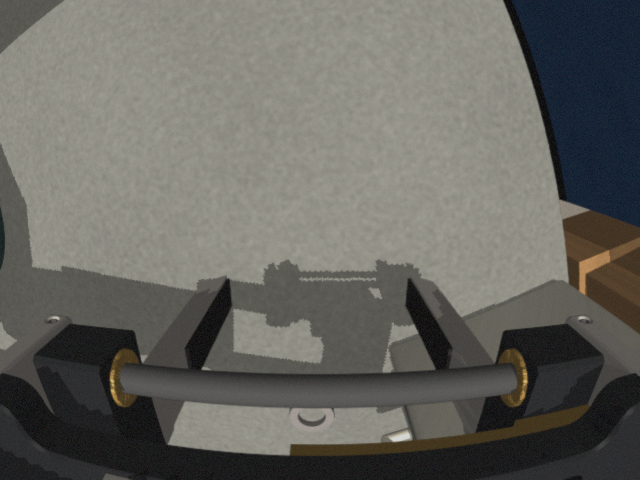

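The scene view shows the stand near (192,285), with one pin at (170,278) and the other at (208,268). The console is near (390,245). The side view shows the leaf, hatch and eye near (290,233). I'll zoom in and read the depth there.

Run:
```python
from h import *; import pickle
s=pickle.load(open("scene0.pkl","rb"));d=pickle.load(open("side0.pkl","rb"))
a=cv2.resize(s["image"][240:330,140:250],None,fx=7,fy=6.6,interpolation=cv2.INTER_CUBIC)[:,:,::-1]
a=cv2.resize(s["image"][250:320,145:240],(790,582),interpolation=cv2.INTER_CUBIC)[:,:,::-1];cv2.imwrite("pics/stand.png",a)
a=cv2.resize(d["image"][190:360,190:340],(529,600),interpolation=cv2.INTER_CUBIC)[:,:,::-1];cv2.imwrite("pics/cons_side.png",a)
a=cv2.resize(s["image"][190:320,285:490],(800,507),interpolation=cv2.INTER_CUBIC)[:,:,::-1];cv2.imwrite("pics/cons_scene.png",a)
W=cloud(s)
for v in range(262,300,3): print(v,[ (u,*np.round(W[v,u],3)) for u in range(164,220,8)])
```

```text
262 [(164, np.float64(0.423), np.float64(-0.33), np.float64(-0.0)), (172, np.float64(0.429), np.float64(-0.312), np.float64(-0.001)), (180, np.float64(0.435), np.float64(-0.295), np.float64(-0.002)), (188, np.float64(0.443), np.float64(-0.277), np.float64(-0.001)), (196, np.float64(0.447), np.float64(-0.26), np.float64(-0.002)), (204, np.float64(0.498), np.float64(-0.245), np.float64(0.044)), (212, np.float64(0.502), np.float64(-0.228), np.float64(0.042))]
265 [(164, np.float64(0.434), np.float64(-0.332), np.float64(0.0)), (172, np.float64(0.439), np.float64(-0.314), np.float64(-0.0)), (180, np.float64(0.449), np.float64(-0.297), np.float64(0.003)), (188, np.float64(0.453), np.float64(-0.279), np.float64(0.001)), (196, np.float64(0.503), np.float64(-0.264), np.float64(0.046)), (204, np.float64(0.533), np.float64(-0.249), np.float64(0.071)), (212, np.float64(0.514), np.float64(-0.23), np.float64(0.044))]
268 [(164, np.float64(0.441), np.float64(-0.333), np.float64(-0.002)), (172, np.float64(0.447), np.float64(-0.316), np.float64(-0.002)), (180, np.float64(0.453), np.float64(-0.298), n
[... 4160 characters left out ...]
4(0.573), np.float64(-0.297), np.float64(0.036)), (196, np.float64(0.571), np.float64(-0.281), np.float64(0.027)), (204, np.float64(0.569), np.float64(-0.264), np.float64(0.018)), (212, np.float64(0.571), np.float64(-0.248), np.float64(0.013))]
298 [(164, np.float64(0.57), np.float64(-0.346), np.float64(0.044)), (172, np.float64(0.575), np.float64(-0.33), np.float64(0.042)), (180, np.float64(0.573), np.float64(-0.315), np.float64(0.033)), (188, np.float64(0.573), np.float64(-0.299), np.float64(0.026)), (196, np.float64(0.573), np.float64(-0.282), np.float64(0.019)), (204, np.float64(0.571), np.float64(-0.266), np.float64(0.009)), (212, np.float64(0.569), np.float64(-0.249), np.float64(0.0))]
```

View pics/stand.png

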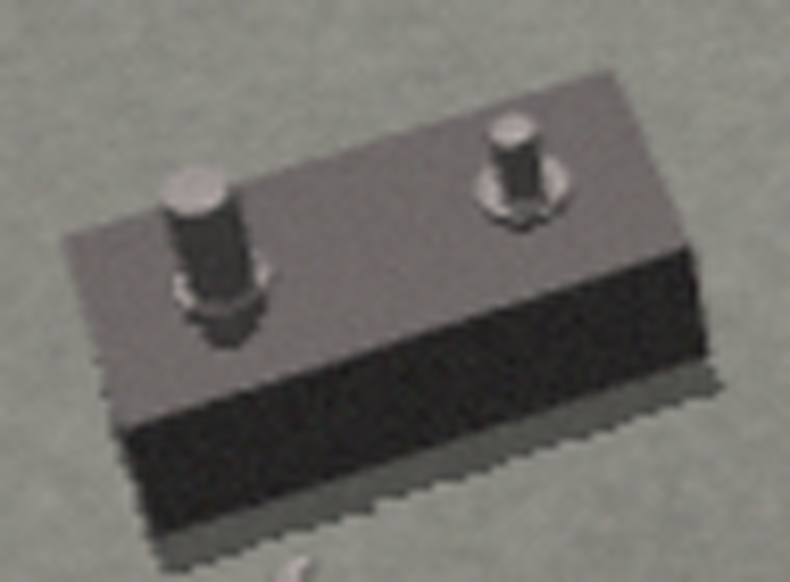

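View pics/cons_side.png

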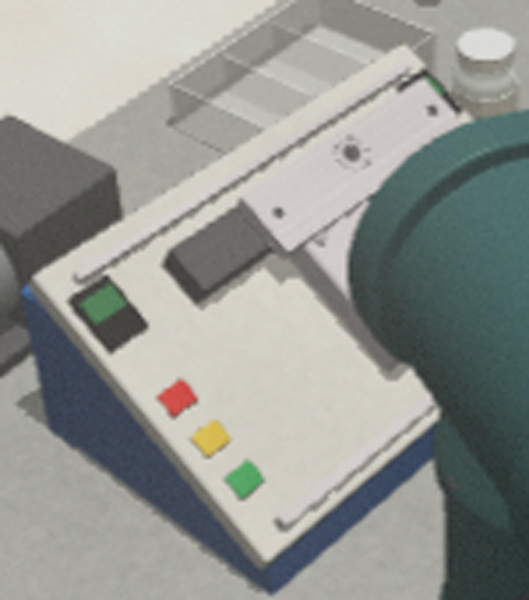

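View pics/cons_scene.png

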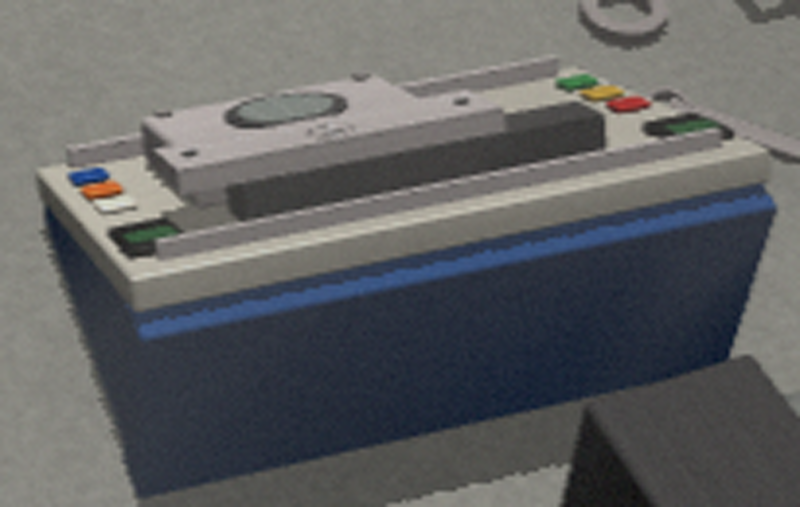

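The big pin is the left one, with its head top at about (168.7,272.9) in the scene view. In the side view the eye is near (289.8,233.1). The hatch has been slid towards -y. Next I'll locate these points and the plane of the slope.

Run:
```python
from h import *; import pickle
s=pickle.load(open("scene0.pkl","rb"));d=pickle.load(open("side0.pkl","rb"))
S=lambda x,y:(145+x*95/790-.5,250+y*70/582-.5)
print("big head",ray(s,*S(197,190),.085),"collar near",ray(s,*S(220,285),.049),"small head top",ray(s,*S(514,130),.071))
c=[ray(s,*S(*p),.045) for p in[(66,238),(612,70),(690,245),(118,430)]];c=np.array(c)[:,:2];print(c, "ctr",c.mean(0), np.linalg.norm(np.roll(c,-1,0)-c,axis=1))
e=(c[1]-c[0]+c[2]-c[3]);print("stand yaw deg",np.degrees(np.arctan2(-e[0],e[1])))
Wd=cloud(d)
# leaf region around eye in side view (box in crop)
T=lambda x,y:(int(190+x*150/529),int(190+y*170/600))
m=np.zeros((480,640),np.uint8);cv2.fillPoly(m,[np.array([T(262,205),T(400,118),T(430,140),T(300,232)])],1)
P=Wd[(m>0)&np.isfinite(Wd[...,0])];q=P.mean(0);n=np.linalg.svd(P-q)[2][2];n*=np.sign(n[2]);r=(P-q)@n;k=abs(r)<.006;q=P[k].mean(0);n=np.linalg.svd(P[k]-q)[2][2];n*=np.sign(n[2])
print("leaf plane",q,n,"tilt",np.degrees(np.arccos(n[2])),"yaw",np.degrees(np.arctan2(-n[1],-n[0])),np.std((P[k]-q)@n))
# eye via ray to plane
K=np.array(d["mtx"]);R,t=cam(d);cc=-R.T@t;dd=R.T@np.linalg.solve(K,[289.3,232.6,1]);print("eye side",cc+dd*((q-cc)@n)/(dd@n))
# panel long-edge dir in scene: front upper edge
Ws=cloud(s)
C=lambda x,y:(285+x*205/800,190+y*130/507)
K=np.array(s["mtx"]);R,t=cam(s);cc=-R.T@t
def hit(u,v):
    dd=R.T@np.linalg.solve(K,[u,v,1]);return cc+dd*((q-cc)@n)/(dd@n)
print("eye scene",hit(*C(330,130)))
a,b=hit(*C(165,160)),hit(*C(605,85));
a,b=hit(*C(158,243)),hit(*C(715,135));print("rail",a,b,"yaw",np.degrees(np.arctan2(-(b-a)[0],(b-a)[1])))
```

```text
big head [ 0.54033094 -0.32456655  0.085     ] collar near [ 0.54091396 -0.32535742  0.049     ] small head top [ 0.53459941 -0.24429658  0.071     ]
[[ 0.50728182 -0.36025193]
 [ 0.49762413 -0.21280027]
 [ 0.56604117 -0.20819193]
 [ 0.57614043 -0.35768614]] ctr [ 0.53677189 -0.28473257] [0.1477676  0.06857206 0.14983495 0.0689064 ]
stand yaw deg 3.8064999508082344
leaf plane [0.61624365 0.11190814 0.15810995] [-0.46307955  0.03943913  0.88543881] tilt 27.694430104129566 yaw -4.86796667533018 0.0019223557513431213
eye side [0.62514677 0.0944498  0.16354386]
eye scene [0.62119029 0.09662208 0.16137788]
rail [ 0.71728359 -0.04171329  0.21779586] [0.74597171 0.24606725 0.2199813 ] yaw -5.6928649205190665
```

The pin is at (0.540,-0.325), which matches the stand geometry. The eye is at about (0.625,0.094,0.163). The console yaw is about -5° and the hatch sits towards -y. I'll move over the pin and turn the jaws in line with the console's y.

```bash
python3 -m inch '[{"linear":[0.2,-0.4,0],"twist":0.1,"gripper":0.5},{"linear":[0.3,-0.75,0],"twist":0.2,"gripper":0.5},{"linear":[0.42,-1,0],"twist":0.25,"gripper":0.5}]'
python3 -m inch '[{"linear":[0.17,-0.4,0],"twist":0,"gripper":0.5},{"linear":[0.3,-0.75,0],"twist":0,"gripper":0.5},{"linear":[0.42,-1,0],"twist":0,"gripper":0.5}]'
python3 -m inch '[{"linear":[0.17,-0.4,0],"twist":0,"gripper":0.5},{"linear":[0.3,-0.75,0],"twist":0,"gripper":0.5},{"linear":[0.42,-1,0],"twist":0,"gripper":0.5}]'
```

```text
time: 0.4
tool_pos: [0.2299, 0.4146, 0.2268]
ee_rot: [-3.139, -0.0, 3.06]
wrist_force: [-0.2, -0.1, -0.2]
width: 0.0775
time: 0.65
tool_pos: [0.2721, 0.3143, 0.2272]
ee_rot: [-3.141, 0.0, 3.054]
wrist_force: [-0.6, -0.9, 0.2]
width: 0.0576
time: 0.9
tool_pos: [0.3141, 0.2143, 0.2273]
ee_rot: [-3.141, 0.0, 3.053]
wrist_force: [0.3, 0.4, 0.7]
width: 0.047
```

Run:
```python
from h import *; import pickle
s=pickle.load(open("scene0.pkl","rb"))
q=np.array([0.625,0.0945,0.1635]);y=np.radians(-5);n=np.array([-.5*np.cos(y),-.5*np.sin(y),.866])
C=lambda x,y:(285+x*205/800-.5,190+y*130/507-.5)
K=np.array(s["mtx"]);R,t=cam(s);cc=-R.T@t
def hit(p,off):
    u,v=C(*p);dd=R.T@np.linalg.solve(K,[u,v,1]);return cc+dd*((q+n*off-cc)@n)/(dd@n)
yd=np.array([-np.sin(y),np.cos(y),0])
for nm,p,off in[("leafL",(165,160),0),("leafR",(505,107),0),("barR",(605,105),-.015),("barL",(230,185),-.015),("eye",(330,130),0),("panL",(133,280),-.035),("panR",(770,155),-.035)]:
    h=hit(p,off);print(nm,h.round(4),"along y rel eye",((h-q)@yd).round(4))
```

```text
leafL [0.6066 0.0056 0.1574] along y rel eye -0.0902
leafR [0.6426 0.1893 0.1688] along y rel eye 0.096
barR [0.6399 0.257  0.1465] along y rel eye 0.1632
barL [0.6329 0.0325 0.1538] along y rel eye -0.0611
eye [0.6169 0.0977 0.1587] along y rel eye 0.0024
panL [ 0.6917 -0.0451  0.1685] along y rel eye -0.1333
panR [0.7264 0.3025 0.1709] along y rel eye 0.216
```

The leaf centre agrees with the eye, and the bar's middle lies about +45 mm along y from it. I'll carry on to the pin.

```bash
for i in 1 2 3 4 5; do :; done
python3 -m inch '[{"linear":[0.17,-0.4,0],"twist":0,"gripper":0.5},{"linear":[0.3,-0.75,0],"twist":0,"gripper":0.5},{"linear":[0.42,-1,0],"twist":0,"gripper":0.5}]' | sed -n 2p
python3 -m inch '[{"linear":[0.17,-0.4,0],"twist":0,"gripper":0.5},{"linear":[0.3,-0.75,0],"twist":0,"gripper":0.5},{"linear":[0.42,-1,0],"twist":0,"gripper":0.5}]' | sed -n 2p
python3 -m inch '[{"linear":[0.17,-0.4,0],"twist":0,"gripper":0.5},{"linear":[0.3,-0.75,0],"twist":0,"gripper":0.5},{"linear":[0.42,-1,0],"twist":0,"gripper":0.5}]' | sed -n 2p
python3 -m inch '[{"linear":[0.17,-0.4,0],"twist":0,"gripper":0.5},{"linear":[0.3,-0.75,0],"twist":0,"gripper":0.5},{"linear":[0.42,-1,0],"twist":0,"gripper":0.5}]' | sed -n 2p
python3 -m inch '[{"linear":[0.17,-0.4,-0.2],"twist":0,"gripper":0.5},{"linear":[0.3,-0.75,-0.4],"twist":0,"gripper":0.5},{"linear":[0.42,-1,-0.5],"twist":0,"gripper":0.5},{"linear":[0.54,-1,-0.5],"twist":0,"gripper":0.5}]'
python3 - <<'E'
from h import *; import pickle
print(robot.get_obs()["tool_pos"])
for n in["scene","side","wrist"]:
    s=robot.snapshot(n);cv2.imwrite(f"pics/{n}1.png",s["image"][:,:,::-1]);pickle.dump(s,open(n+"1.pkl","wb"))
d=pickle.load(open("side1.pkl","rb"))
a=cv2.resize(d["image"][190:360,190:390],(706,600),interpolation=cv2.INTER_CUBIC)[:,:,::-1];cv2.imwrite("pics/cons_side1.png",a)
E
```

```text
tool_pos: [0.3562, 0.1142, 0.2274]
tool_pos: [0.3982, 0.014, 0.2273]
tool_pos: [0.4402, -0.0861, 0.2271]
tool_pos: [0.4822, -0.1862, 0.2268]
time: 2.23
tool_pos: [0.5342, -0.2876, 0.1718]
ee_rot: [3.14, -0.008, 3.049]
wrist_force: [-0.4, -0.1, 0.3]
width: 0.047
[ 0.53416278 -0.28762475  0.17184029]
```

View pics/wrist1.png

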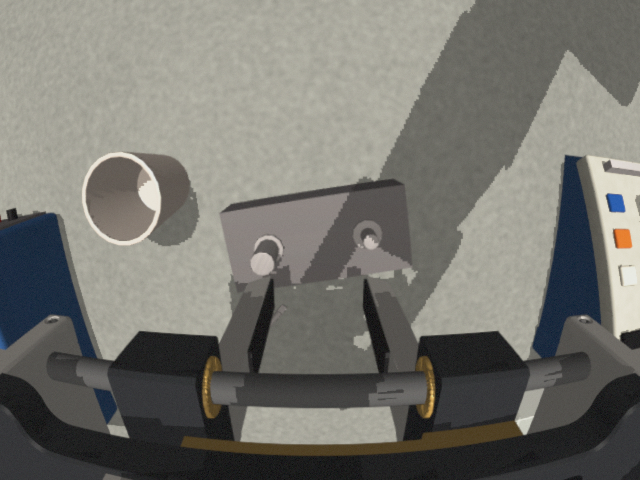

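View pics/cons_side1.png

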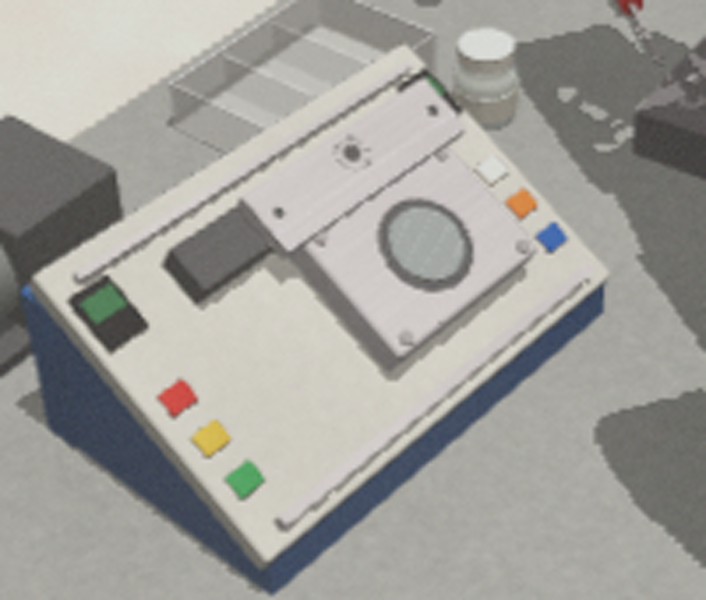

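View pics/scene1.png

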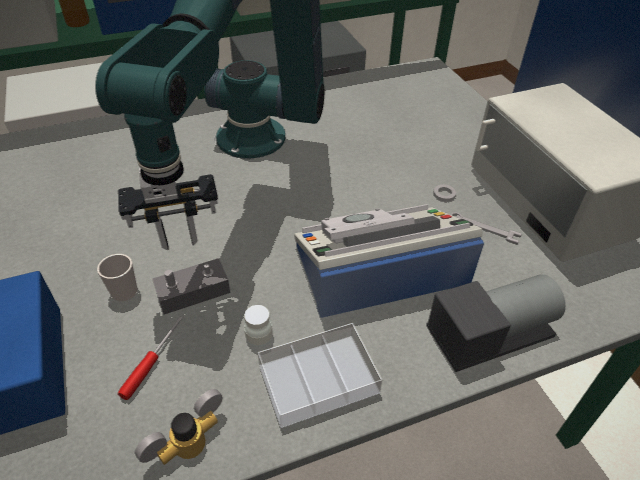

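Wrist view: the big pin's head top is at about (263,265), the small pin at (369,241) and the cup near (130,200). Side view: the panel is fully clear now. I'll measure the pin from the wrist view and the console's yaw and tilt from the side depth.

```bash
cat >> h.py <<'E'
def wray(s,pos,rpy,u,v,z=None,plane=None):
    from scipy.spatial.transform import Rotation as Ro
    K=np.array(s["mtx"]);a=np.array([(u-K[0,2])/K[0,0],(v-K[1,2])/K[1,1]]);r=np.linalg.norm(a)
    d=np.r_[np.sin(r)*a/r,np.cos(r)];H=np.array(s["hand_eye"]);R=Ro.from_euler("xyz",rpy).as_matrix()
    c=np.array(pos)+R@H[:3,3];d=R@H[:3,:3]@d
    if plane is None: return c+d*(z-c[2])/d[2]
    q,n=plane;return c+d*((q-c)@n)/(d@n)
E
python3 - <<'E'
from h import *; import pickle
w=pickle.load(open("wrist1.pkl","rb"));o=robot.get_obs();p=o["tool_pos"];r=o["ee_rot"]
print(p,r)
print("pin",wray(w,p,r,263,265,.085),"small",wray(w,p,r,370,243,.071))
s=pickle.load(open("scene1.pkl","rb"));W=cloud(s);k=np.nanmax(W[280:440,0:60,2]);print("blue box top",k, np.nanmax(W[280:440,0:66,1]))
d=pickle.load(open("side1.pkl","rb"));W=cloud(d)
T=lambda x,y:[int(190+x*200/706),int(190+y*170/600)]
def fit(poly,th):
    m=np.zeros((480,640),np.uint8);cv2.fillPoly(m,[np.array([T(*a) for a in poly])],1)
    P=W[(m>0)&np.isfinite(W[...,0])]
    for _ in range(4):
        q=P.mean(0);n=np.linalg.svd(P-q)[2][2];n*=np.sign(n[2]);P=P[abs((P-q)@n)<th]
    print(len(P),q.round(4),n.round(4),"tilt",np.degrees(np.arccos(n[2])),"yaw",np.degrees(np.arctan2(-n[1],-n[0])));return q,n
q,n=fit([(120,300),(175,310),(290,300),(380,370),(270,490)],.006)
fit([(262,205),(420,100),(450,135),(300,240)],.006);fit([(310,250),(440,165),(525,245),(400,345)],.006)
K=np.array(d["mtx"]);R,t=cam(d);cc=-R.T@t
def hit(p,q,n):
    u,v=190+p[0]*200/706-.5,190+p[1]*170/600-.5;dd=R.T@np.linalg.solve(K,[u,v,1]);return cc+dd*((q-cc)@n)/(dd@n)
a,b=hit((280,525),q,n),hit((588,283),q,n);print("front rail",a,b,"yaw",np.degrees(np.arctan2(-(b-a)[0],(b-a)[1])))
E
```

```text
[ 0.53581953 -0.28316383  0.17625197] [ 3.14009548e+00 -2.17781203e-03  3.05437467e+00]
pin [ 0.54176368 -0.32332556  0.085     ] small [ 0.53620584 -0.2442376   0.071     ]
blue box top 0.14048329131335177 -0.548351630480167
2014 [0.5859 0.2444 0.0893] [-0.4934  0.0385  0.869 ] tilt 29.660364126707144 yaw -4.462030169647559
755 [0.6137 0.1028 0.1571] [-0.4767  0.0392  0.8782] tilt 28.573727958394027 yaw -4.6966758178642465
1595 [0.5566 0.1096 0.117 ] [-0.4939  0.0453  0.8683] tilt 29.73406953935589 yaw -5.238962686230275
front rail [0.51667028 0.30861188 0.04721435] [ 0.48484981 -0.00414432  0.04300476] yaw 174.19059818536283
```

The measurements agree: pin at (0.541,-0.324), tilt 30°, yaw about -5°. I'll go down and grip.

```bash
python3 -m inch '[{"linear":[0.05,-0.4,0],"twist":0,"gripper":0.5},{"linear":[0.05,-0.4,-0.3],"twist":0,"gripper":0.5},{"linear":[0.05,-0.4,-0.65],"twist":0,"gripper":0.5},{"linear":[0.05,-0.4,-0.98],"twist":0,"gripper":0.5},{"linear":[0.05,-0.4,-0.98],"twist":0,"gripper":0.5},{"linear":[0.05,-0.4,-0.98],"twist":0,"gripper":0.5}]'
python3 -m inch '[{"linear":[0,0,0],"twist":0,"gripper":0.05},{"linear":[0,0,0],"twist":0,"gripper":0.05},{"linear":[0,0,0],"twist":0,"gripper":0.05},{"linear":[0,0,0],"twist":0,"gripper":0.05},{"linear":[0,0,0],"twist":0,"gripper":0.05},{"linear":[0,0,0],"twist":0,"gripper":0.05}]'
```

```text
time: 2.88
tool_pos: [0.5397, -0.3214, 0.0785]
ee_rot: [3.139, -0.004, 3.056]
wrist_force: [0.2, 0.7, 1.2]
width: 0.0471
time: 3.38
tool_pos: [0.5417, -0.3237, 0.0813]
ee_rot: [-3.14, 0.002, 3.055]
wrist_force: [-0.6, 0.4, 4.6]
width: 0.0175
```

```bash
python3 -m inch '[{"linear":[0,0,0],"twist":0,"gripper":0.05},{"linear":[0,0,0.2],"twist":0,"gripper":0.05},{"linear":[0,0,0.4],"twist":0,"gripper":0.05},{"linear":[0,0,0.6],"twist":0,"gripper":0.05},{"linear":[0,0,0.8],"twist":0,"gripper":0.05},{"linear":[0,0,1],"twist":0,"gripper":0.05},{"linear":[0,0,1],"twist":0,"gripper":0.05},{"linear":[0,0,1],"twist":0,"gripper":0.05}]'
python3 - <<'E'
from h import *; import pickle
for n in["scene","wrist"]:
    s=robot.snapshot(n);cv2.imwrite(f"pics/{n}2.png",s["image"][:,:,::-1]);pickle.dump(s,open(n+"2.pkl","wb"))
    if n=="scene":cv2.imwrite("pics/scene2c.png",cv2.resize(s["image"][160:320,90:270],(675,600),interpolation=cv2.INTER_CUBIC)[:,:,::-1])
E
```

```text
time: 4.05
tool_pos: [0.5414, -0.3234, 0.1801]
ee_rot: [-3.141, 0.002, 3.055]
wrist_force: [0.4, 0.1, -1.3]
width: 0.0168
```

View pics/scene2c.png

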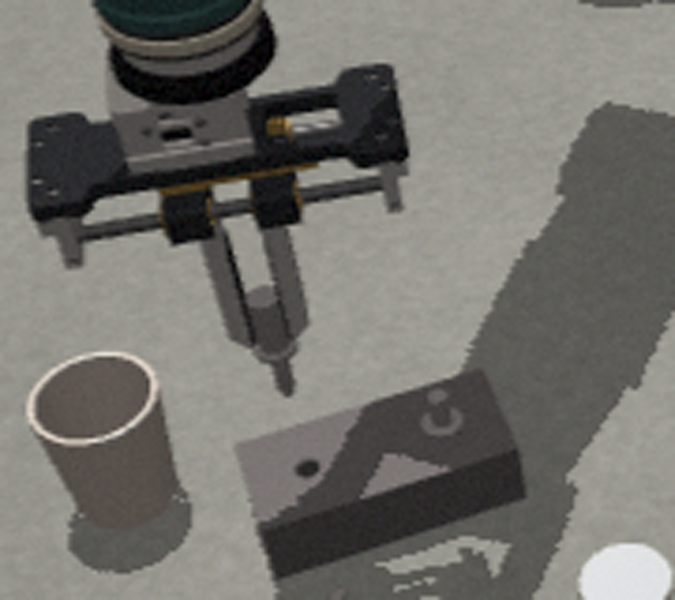

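View pics/wrist2.png

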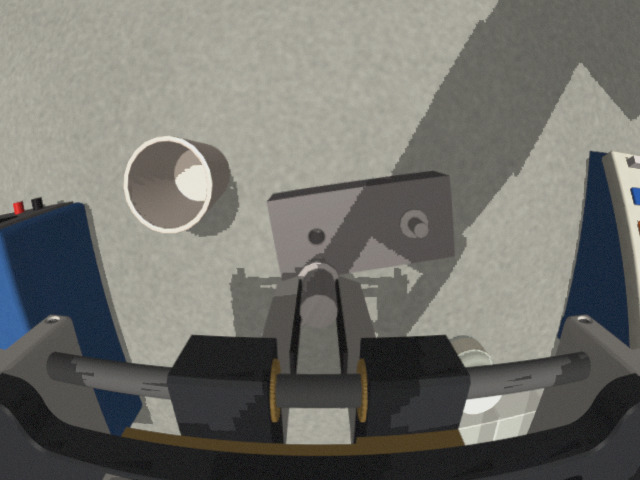

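The pin is held upright, with the small pin still in place. Now a better estimate of the eye by crossing the two views, plus a check on where the tip is.

Run:
```python
from h import *; import pickle
s=pickle.load(open("scene1.pkl","rb"));d=pickle.load(open("side1.pkl","rb"));s2=pickle.load(open("scene2.pkl","rb"))
cv2.imwrite("pics/eye_side.png",cv2.resize(d["image"][218:248,270:310],(800,600),interpolation=cv2.INTER_CUBIC)[:,:,::-1])
cv2.imwrite("pics/eye_scene.png",cv2.resize(s["image"][205:240,345:395],(800,560),interpolation=cv2.INTER_CUBIC)[:,:,::-1])
def rr(s,u,v):
    K=np.array(s["mtx"]);R,t=cam(s);return -R.T@t,R.T@np.linalg.solve(K,[u,v,1.])
c,dd=rr(s2,166.0,264.3);print("tip at x=.5414",c+dd*(.5414-c[0])/dd[0])
```

```text
tip at x=.5414 [ 0.5414     -0.32445777  0.11113788]
```

View pics/eye_side.png

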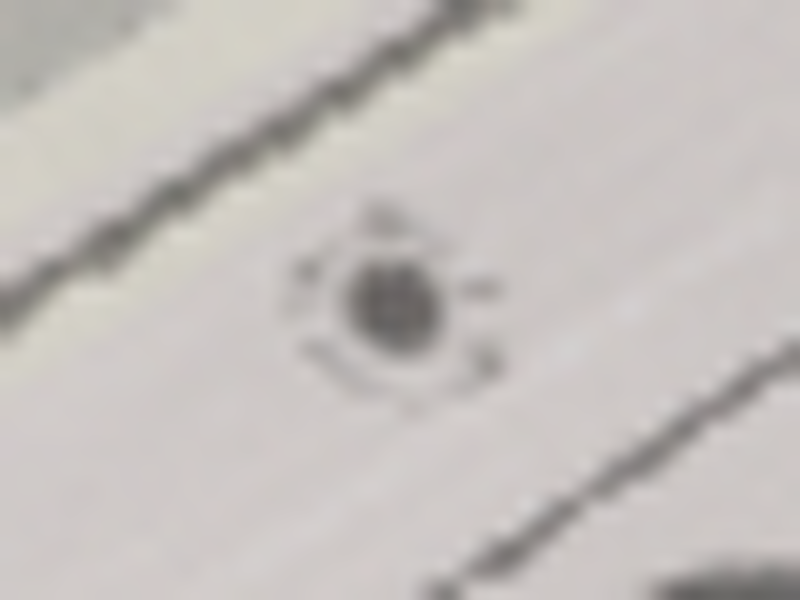

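View pics/eye_scene.png

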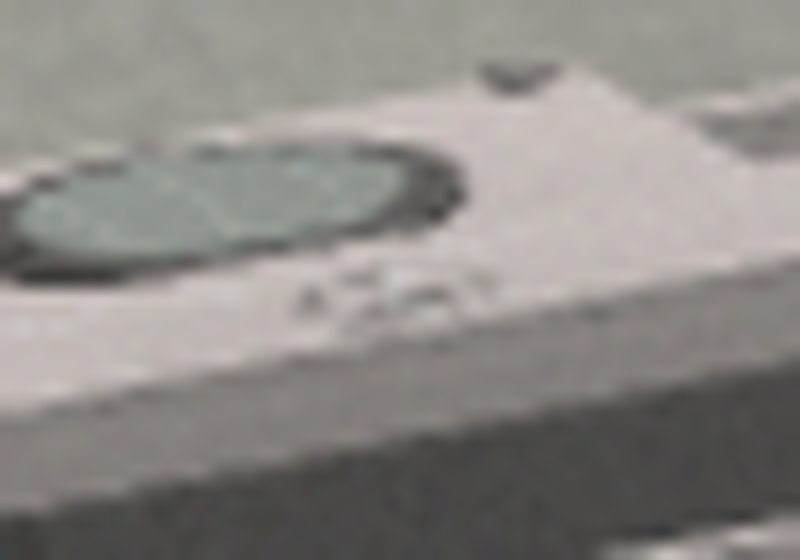

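The eye is at (289.15,232.8) in the side view. In the scene view the ring's centre is at about (369.5,223.1).

Run:
```python
from h import *; import pickle
s=pickle.load(open("scene1.pkl","rb"));d=pickle.load(open("side1.pkl","rb"))
def rr(s,u,v):
    K=np.array(s["mtx"]);R,t=cam(s);x=R.T@np.linalg.solve(K,[u,v,1.]);return -R.T@t,x/np.linalg.norm(x)
a,da=rr(d,289.15,232.8);b,db=rr(s,369.5,223.1)
M=np.stack([da,-db],1);k=np.linalg.lstsq(M,b-a,rcond=None)[0];p,q=a+da*k[0],b+db*k[1];print(p,q,(p+q)/2)
y=np.radians(-5);n=np.array([-.5*np.cos(y),-.5*np.sin(y),.866])
for Q in [np.array([.6137,.1028,.1571]),np.array([.5566,.1096,.117])]:
    print(a+da*((Q-a)@n)/(da@n), b+db*((Q-b)@n)/(db@n))
```

```text
[0.62427731 0.09607407 0.16431967] [0.62349967 0.09515091 0.16457586] [0.62388849 0.09561249 0.16444776]
[0.62471702 0.09555974 0.16380099] [0.62034051 0.09688005 0.16121732]
[0.62853016 0.09109948 0.15930304] [0.60531954 0.10510164 0.14524838]
```

Eye at (0.624,0.0956,0.164). I'll rise, then carry the pin across to just above it.

```bash
python3 -m inch '[{"linear":[0,0.1,0.4],"twist":0,"gripper":0.05},{"linear":[0.05,0.4,0.75],"twist":0,"gripper":0.05},{"linear":[0.1,0.7,1],"twist":0,"gripper":0.05},{"linear":[0.2,1,1],"twist":0,"gripper":0.05}]' | sed -n 2p
python3 -m inch '[{"linear":[0.08,0.4,0],"twist":0,"gripper":0.05},{"linear":[0.15,0.75,0],"twist":0,"gripper":0.05},{"linear":[0.2,1,0],"twist":0,"gripper":0.05}]' | sed -n 2p
python3 -m inch '[{"linear":[0.08,0.4,0],"twist":0,"gripper":0.05},{"linear":[0.15,0.75,0],"twist":0,"gripper":0.05},{"linear":[0.2,1,0],"twist":0,"gripper":0.05}]' | sed -n 2p
python3 -m inch '[{"linear":[0.08,0.4,-0.1],"twist":0,"gripper":0.05},{"linear":[0.15,0.75,-0.2],"twist":0,"gripper":0.05},{"linear":[0.2,1,-0.3],"twist":0,"gripper":0.05},{"linear":[0.22,1.0,-0.3],"twist":0,"gripper":0.05},{"linear":[0.22,1.0,-0.3],"twist":0,"gripper":0.05},{"linear":[0.22,1.0,-0.3],"twist":0,"gripper":0.05}]'
python3 - <<'E'
from h import *; import pickle
for n in["scene","side","wrist"]:
    o=robot.get_obs();
    s=robot.snapshot(n);cv2.imwrite(f"pics/{n}3.png",s["image"][:,:,::-1]);pickle.dump(s,open(n+"3.pkl","wb"))
    if n=="side":cv2.imwrite("pics/side3c.png",cv2.resize(s["image"][130:280,210:410],(800,600),interpolation=cv2.INTER_CUBIC)[:,:,::-1])
print(o["tool_pos"],o["ee_rot"])
E
```

```text
tool_pos: [0.5618, -0.2234, 0.2845]
tool_pos: [0.5808, -0.1199, 0.2772]
tool_pos: [0.6005, -0.0199, 0.2767]
time: 5.48
tool_pos: [0.6226, 0.0763, 0.2479]
ee_rot: [-3.141, -0.003, 3.054]
wrist_force: [0.2, 0.3, -0.5]
width: 0.017
[0.62296671 0.07552442 0.24942198] [-3.14119173e+00 -2.00253389e-04  3.05284418e+00]
```

View pics/side3c.png

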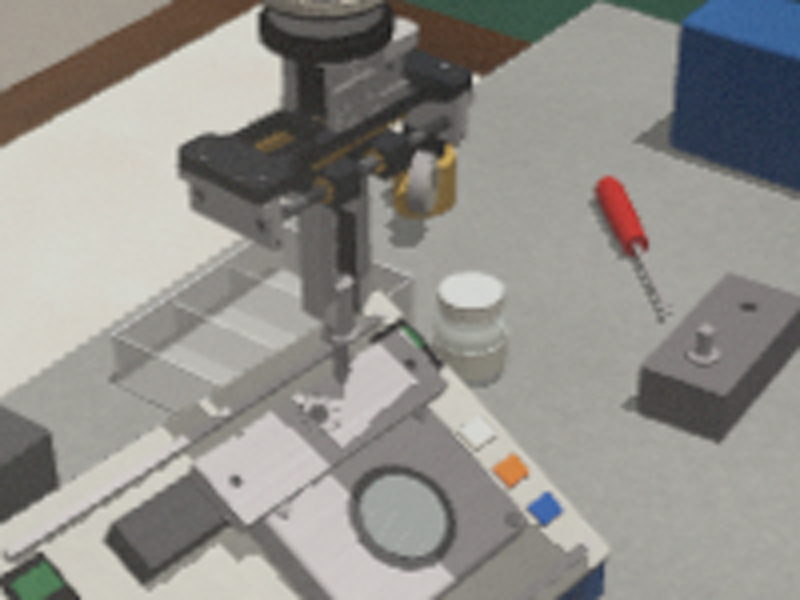

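View pics/wrist3.png

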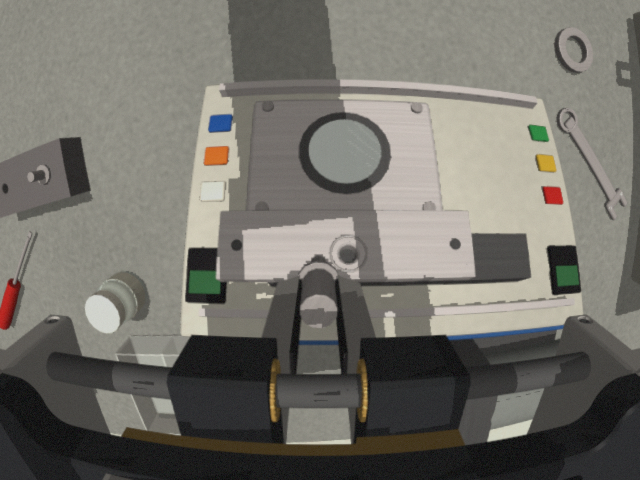

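View pics/scene3.png

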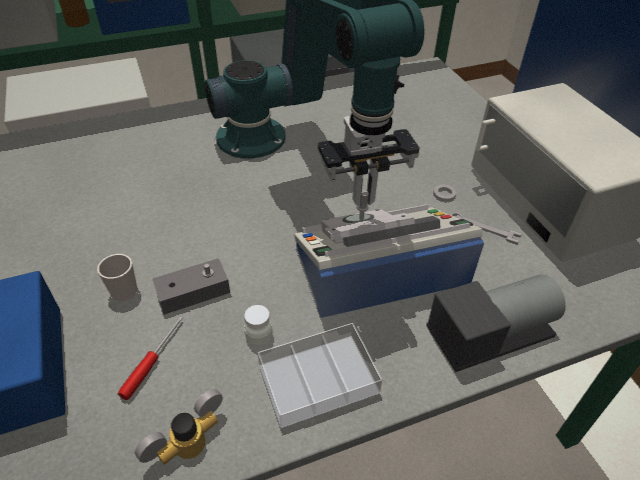

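Wrist view: the eye is at about (347,252), clear of the pin and to its +y side. The bar pokes out at the right, at (475–530,255). I'll cross-check the eye's position from this view.

Run:
```python
from h import *; import pickle
w=pickle.load(open("wrist3.pkl","rb"))
p=[0.62297,0.07552,0.24942];r=[-3.1412,-.0002,3.0528]
y=np.radians(-5);n=np.array([-.5*np.cos(y),-.5*np.sin(y),.866])
Q=np.array([.624,.0956,.1643])
E=wray(w,p,r,347,252,plane=(Q,n));print("eye",E)
for a,b in [((218,212),(471,212)),((205,86),(540,98)),((215,283),(475,278))]:
    A=wray(w,p,r,*a,plane=(Q,n));B=wray(w,p,r,*b,plane=(Q,n));print(A,B,np.linalg.norm(A-B),"yaw",np.degrees(np.arctan2(-(B-A)[0],(B-A)[1])))
yd=np.array([-np.sin(y),np.cos(y),0])
for b in[(530,238),(527,277)]: print("bar end rel eye",(wray(w,p,r,*b,plane=(Q-.015*n,n))-E)@yd)
```

```text
eye [0.62279346 0.0955598  0.16360806]
[0.58900364 0.00517425 0.14872144] [0.60497342 0.19291595 0.14845946] 0.18841987562523982 yaw -4.862018648326853
[ 0.48627911 -0.01071265  0.0904368 ] [0.51160385 0.29781842 0.08947728] 0.30957016605568316 yaw -4.6924127878167505
[0.63397024 0.0023709  0.17472595] [0.64807633 0.18711308 0.17354297] 0.18528371066714033 yaw -4.366376997203533
bar end rel eye 0.155946837469409
bar end rel eye 0.1483994306551187
```

The eye agrees to about 1 mm. I'll shift over it and come down in small steps.

```bash
python3 -m inch '[{"linear":[0.01,0.2,0],"twist":0,"gripper":0.05},{"linear":[0.01,0.2,0],"twist":0,"gripper":0.05},{"linear":[0.01,0.2,-0.1],"twist":0,"gripper":0.05},{"linear":[0.01,0.2,-0.13],"twist":0,"gripper":0.05},{"linear":[0.01,0.2,-0.13],"twist":0,"gripper":0.05}]'
python3 -m inch '[{"linear":[0,0,-0.02],"twist":0,"gripper":0.05},{"linear":[0,0,-0.04],"twist":0,"gripper":0.05},{"linear":[0,0,-0.04],"twist":0,"gripper":0.05}]'
python3 -m inch '[{"linear":[0,0,-0.02],"twist":0,"gripper":0.05},{"linear":[0,0,-0.04],"twist":0,"gripper":0.05},{"linear":[0,0,-0.04],"twist":0,"gripper":0.05}]'
python3 - <<'E'
from h import *
s=robot.snapshot("side");cv2.imwrite("pics/side4c.png",cv2.resize(s["image"][180:270,240:360],(800,600),interpolation=cv2.INTER_CUBIC)[:,:,::-1])
E
```

```text
time: 6.05
tool_pos: [0.6233, 0.0958, 0.2346]
ee_rot: [-3.141, -0.003, 3.053]
wrist_force: [-0.3, -0.3, -0.8]
width: 0.0172
time: 6.3
tool_pos: [0.6238, 0.0965, 0.232]
ee_rot: [-3.141, -0.001, 3.054]
wrist_force: [-0.1, 0.2, 0.4]
width: 0.0173
time: 6.55
tool_pos: [0.624, 0.0969, 0.2282]
ee_rot: [-3.142, -0.0, 3.055]
wrist_force: [0.4, -0.0, -0.6]
width: 0.0175
```

View pics/side4c.png

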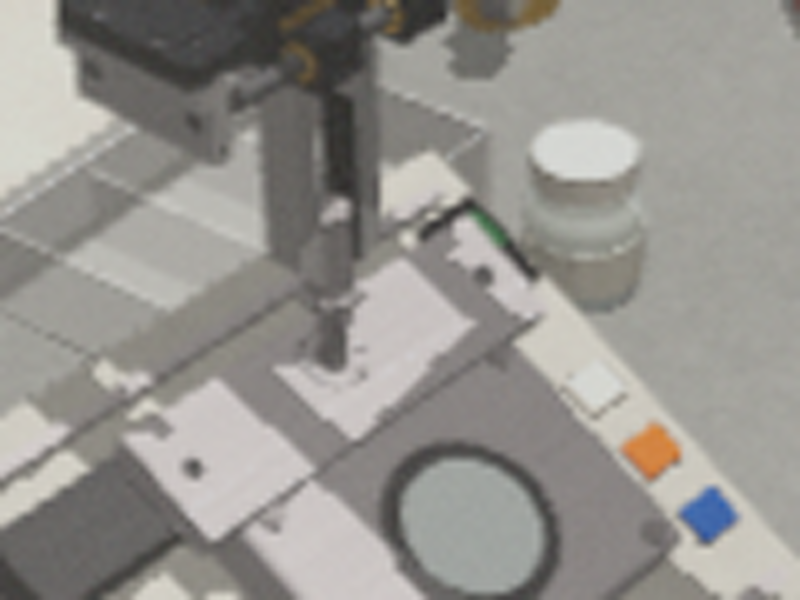

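The tip sits over the ring centre, at about (333,367) in the crop. I'll keep going down until it touches.

```bash
python3 -m inch '[{"linear":[0,0,-0.02],"twist":0,"gripper":0.05},{"linear":[0,0,-0.03],"twist":0,"gripper":0.05},{"linear":[0,0,-0.03],"twist":0,"gripper":0.05}]'
python3 -m inch '[{"linear":[0,0,-0.02],"twist":0,"gripper":0.05},{"linear":[0,0,-0.03],"twist":0,"gripper":0.05},{"linear":[0,0,-0.03],"twist":0,"gripper":0.05}]'
```

```text
time: 6.85
tool_pos: [0.6246, 0.0968, 0.2261]
ee_rot: [3.142, 0.002, 3.055]
wrist_force: [1.6, -0.5, 0.7]
width: 0.0172
time: 7.1
tool_pos: [0.6251, 0.0967, 0.2241]
ee_rot: [3.141, 0.004, 3.054]
wrist_force: [2.5, -0.5, 3.6]
width: 0.0173
```

The force in +x and +z means the tip is inside the hole, against its lower wall. Now I'll swing the head towards the robot in an arc, letting the pin pivot between the pads.

```bash
python3 -m inch '[{"linear":[-0.03,0,0],"twist":0,"gripper":0.05},{"linear":[-0.065,0,0],"twist":0,"gripper":0.05},{"linear":[-0.09,0,0],"twist":0,"gripper":0.05},{"linear":[-0.12,0,-0.01],"twist":0,"gripper":0.05},{"linear":[-0.12,0,-0.01],"twist":0,"gripper":0.05}]'
python3 - <<'E'
from h import *
s=robot.snapshot("side");cv2.imwrite("pics/side5c.png",cv2.resize(s["image"][180:270,240:360],(800,600),interpolation=cv2.INTER_CUBIC)[:,:,::-1])
E
```

```text
time: 7.52
tool_pos: [0.6136, 0.0972, 0.2234]
ee_rot: [3.14, 0.007, 3.055]
wrist_force: [4.8, -0.2, 5.3]
width: 0.0174
```

View pics/side5c.png

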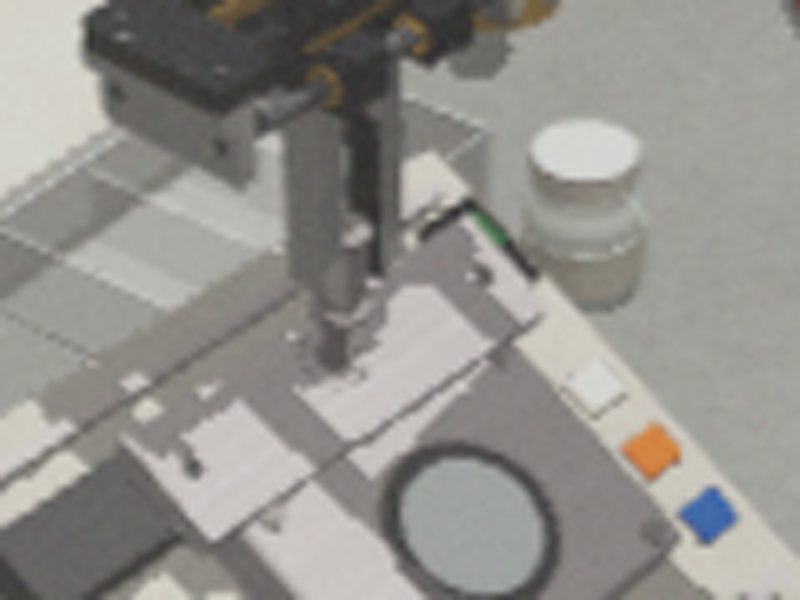

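The pin is pivoting in the grip, with its tip still in the eye at about (333,365). I'll finish the tilt.

```bash
python3 -m inch '[{"linear":[-0.03,0,-0.01],"twist":0,"gripper":0.05},{"linear":[-0.06,0,-0.03],"twist":0,"gripper":0.05},{"linear":[-0.09,0,-0.05],"twist":0,"gripper":0.05},{"linear":[-0.12,0,-0.07],"twist":0,"gripper":0.05},{"linear":[-0.14,0.01,-0.09],"twist":0,"gripper":0.05},{"linear":[-0.14,0.01,-0.09],"twist":0,"gripper":0.05}]'
python3 - <<'E'
from h import *
s=robot.snapshot("side");cv2.imwrite("pics/side6c.png",cv2.resize(s["image"][180:270,240:360],(800,600),interpolation=cv2.INTER_CUBIC)[:,:,::-1])
E
```

```text
time: 8.07
tool_pos: [0.5984, 0.0982, 0.2146]
ee_rot: [3.141, 0.004, 3.055]
wrist_force: [1.9, -0.6, 7.7]
width: 0.0172
```

View pics/side6c.png

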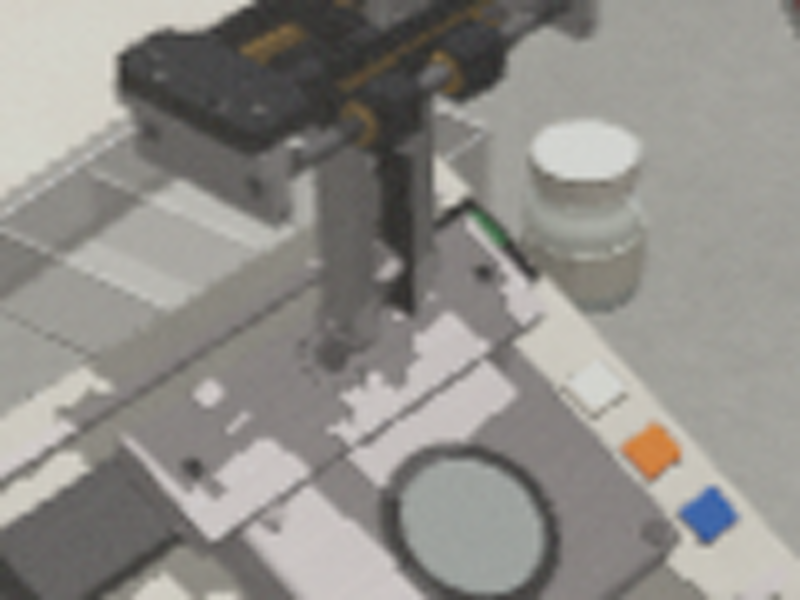

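Upward force is 7.7 N, and TCP z is 0.2146 against 0.212 computed for the tip resting on the bar. Now I'll draw the hatch in +y with light pressure and watch for the drop.

```bash
python3 -m inch '[{"linear":[0.003,0.03,0],"twist":0,"gripper":0.05},{"linear":[0.006,0.07,0],"twist":0,"gripper":0.05},{"linear":[0.009,0.11,0],"twist":0,"gripper":0.05},{"linear":[0.013,0.15,0],"twist":0,"gripper":0.05},{"linear":[0.015,0.18,0],"twist":0,"gripper":0.05}]'
python3 -m inch '[{"linear":[0.002,0.02,0],"twist":0,"gripper":0.05},{"linear":[0.003,0.04,0],"twist":0,"gripper":0.05},{"linear":[0.005,0.06,0],"twist":0,"gripper":0.05}]'
```

```text
time: 8.53
tool_pos: [0.5996, 0.1131, 0.2144]
ee_rot: [-3.136, 0.002, 3.052]
wrist_force: [0.5, -5.7, 8.6]
width: 0.0172
time: 8.78
tool_pos: [0.6003, 0.1197, 0.2143]
ee_rot: [-3.137, 0.002, 3.052]
wrist_force: [0.5, -4.4, 6.6]
width: 0.0175
```

Run:
```python
from h import *
s=robot.snapshot("side");cv2.imwrite("pics/side7c.png",cv2.resize(s["image"][180:270,230:350],(800,600),interpolation=cv2.INTER_CUBIC)[:,:,::-1])
```

```text
(no output)
```

View pics/side7c.png

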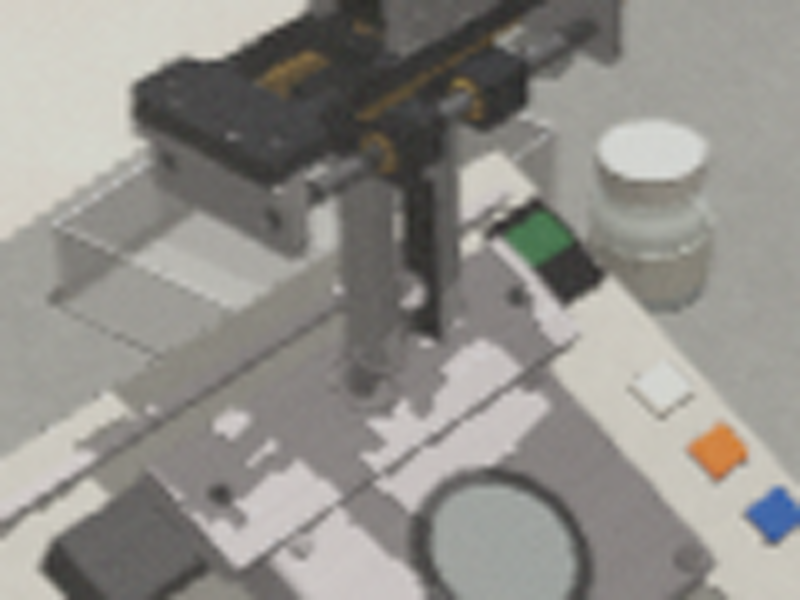

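The hatch is moving with the pin: its dark screen and the green display's edge have shifted. I'll go on in 2 mm rows and keep reading z and the force.

```bash
python3 -m inch '[{"linear":[0.002,0.02,-0.002],"twist":0,"gripper":0.05},{"linear":[0.003,0.04,-0.005],"twist":0,"gripper":0.05},{"linear":[0.005,0.06,-0.005],"twist":0,"gripper":0.05}]'
python3 -m inch '[{"linear":[0.002,0.02,0],"twist":0,"gripper":0.05},{"linear":[0.003,0.04,0],"twist":0,"gripper":0.05}]'|sed -n 2,4p
python3 -m inch '[{"linear":[0.002,0.02,0],"twist":0,"gripper":0.05},{"linear":[0.003,0.04,0],"twist":0,"gripper":0.05}]'|sed -n 2,4p
```

```text
time: 9.08
tool_pos: [0.6011, 0.1265, 0.2134]
ee_rot: [-3.139, 0.003, 3.053]
wrist_force: [2.1, -3.4, 5.7]
width: 0.0171
tool_pos: [0.6013, 0.1301, 0.2133]
ee_rot: [-3.138, 0.002, 3.053]
wrist_force: [1.4, -4.8, 5.6]
tool_pos: [0.6008, 0.1322, 0.2128]
ee_rot: [-3.134, 0.0, 3.051]
wrist_force: [0.3, -9.2, 6.0]
```

Side force jumped to 9 N and z dipped, so the tip may have caught on the hole's edge. I'll press along the pin's axis to find out.

```bash
python3 -m inch '[{"linear":[0.01,0,-0.017],"twist":0,"gripper":0.05},{"linear":[0.02,0,-0.034],"twist":0,"gripper":0.05},{"linear":[0.02,0,-0.034],"twist":0,"gripper":0.05}]'
```

```text
time: 9.67
tool_pos: [0.602, 0.132, 0.2111]
ee_rot: [-3.134, -0.001, 3.051]
wrist_force: [-3.4, -9.0, 10.7]
width: 0.0174
```

```bash
python3 -m inch '[{"linear":[0,-0.015,0],"twist":0,"gripper":0.05},{"linear":[0,-0.015,0],"twist":0,"gripper":0.05}]'|sed -n 2,4p
python3 -m inch '[{"linear":[0,-0.015,0],"twist":0,"gripper":0.05},{"linear":[0,-0.015,0],"twist":0,"gripper":0.05}]'|sed -n 2,4p
python3 -m inch '[{"linear":[0,-0.01,0],"twist":0,"gripper":0.05},{"linear":[0,-0.01,0],"twist":0,"gripper":0.05}]'|sed -n 2,4p
```

```text
tool_pos: [0.6023, 0.1311, 0.211]
ee_rot: [-3.136, 0.0, 3.052]
wrist_force: [-2.9, -5.9, 10.9]
tool_pos: [0.6025, 0.1303, 0.2108]
ee_rot: [-3.137, 0.0, 3.052]
wrist_force: [-1.3, -4.4, 9.2]
tool_pos: [0.6027, 0.1298, 0.2106]
ee_rot: [-3.138, 0.001, 3.053]
wrist_force: [-1.4, -4.8, 8.9]
```

Run:
```python
from h import *;import pickle
for n in["side","scene","wrist"]:
    s=robot.snapshot(n);pickle.dump(s,open(n+"8.pkl","wb"));im=s["image"]
    c={"side":im[185:260,225:325],"scene":im[150:240,330:450],"wrist":im[180:420,200:520]}[n]
    cv2.imwrite(f"pics/{n}8c.png",cv2.resize(c,(800,600),interpolation=cv2.INTER_CUBIC)[:,:,::-1])
o=robot.get_obs();print(o["tool_pos"],o["ee_rot"],o["wrist_force"],o["wrist_torque"])
```

```text
[0.60264243 0.12984248 0.21052827] [-3.13783483e+00  5.31053023e-04  3.05273158e+00] [-0.3705997  -4.68791058  8.05603054] [-1.0307425  -0.06344101 -0.12577355]
```

View pics/side8c.png

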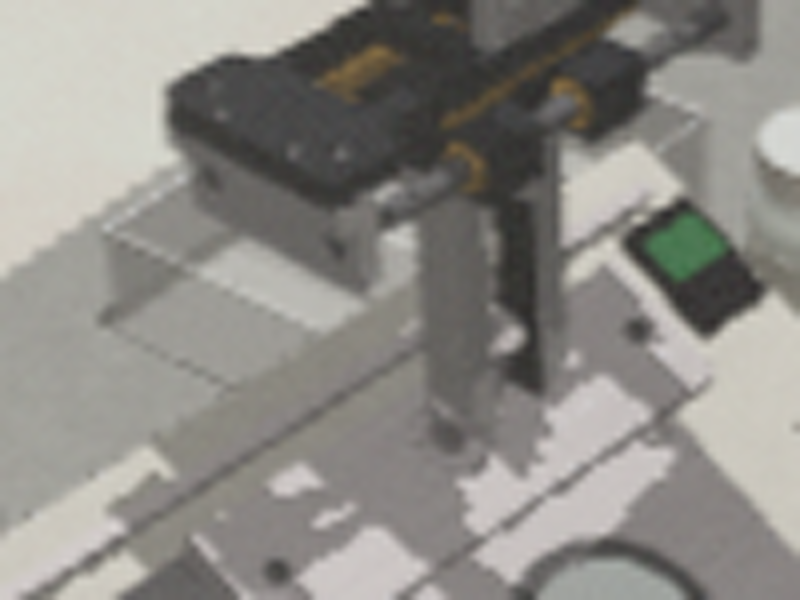

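View pics/scene8c.png

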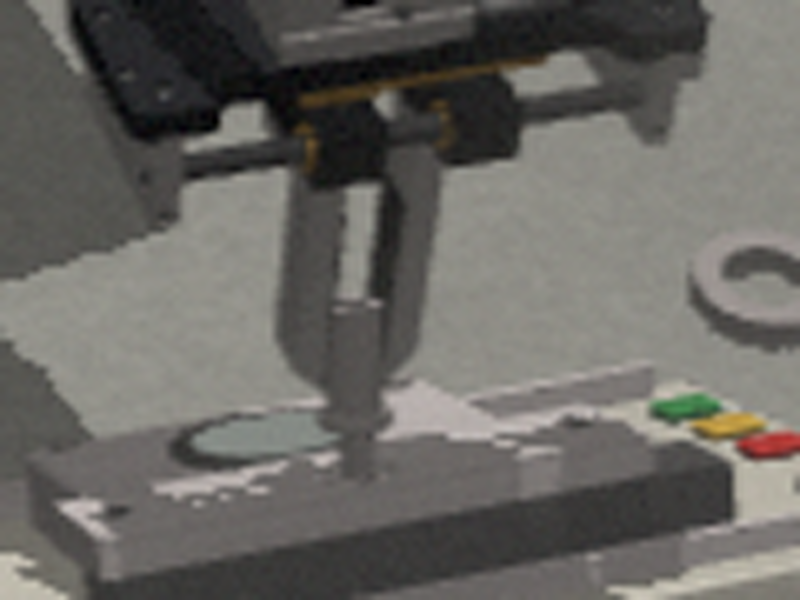

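View pics/wrist8c.png

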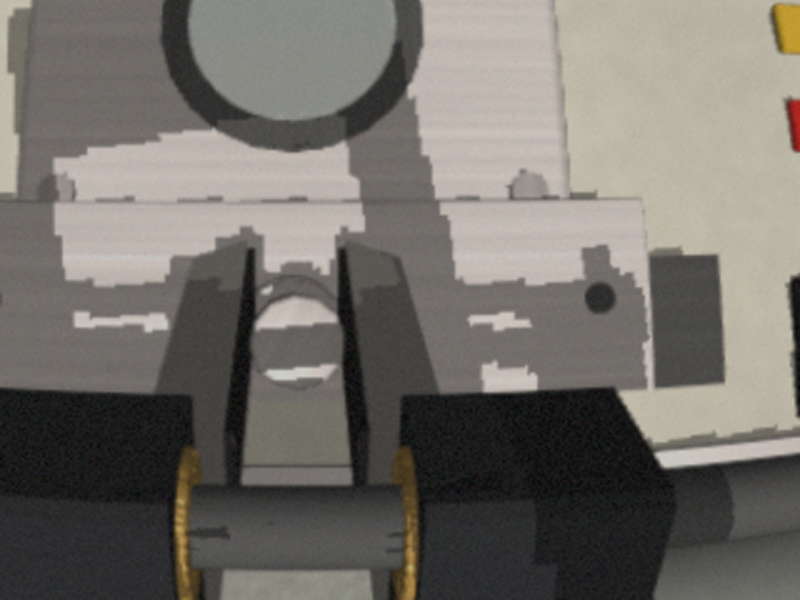

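The collar stands roughly 18 mm off the leaf, so the tip is slightly deeper than the bar's top: its taper is catching on the hole's +y rim. I'll keep easing back in -y while pressing.

```bash
python3 -m inch '[{"linear":[0.005,-0.015,-0.008],"twist":0,"gripper":0.05},{"linear":[0.005,-0.015,-0.008],"twist":0,"gripper":0.05}]'|sed -n 2,4p
python3 -m inch '[{"linear":[0.005,-0.015,-0.008],"twist":0,"gripper":0.05},{"linear":[0.005,-0.015,-0.008],"twist":0,"gripper":0.05}]'|sed -n 2,4p
python3 -m inch '[{"linear":[0.005,-0.015,-0.008],"twist":0,"gripper":0.05},{"linear":[0.005,-0.015,-0.008],"twist":0,"gripper":0.05}]'|sed -n 2,4p
```

```text
tool_pos: [0.6033, 0.129, 0.2098]
ee_rot: [-3.139, 0.001, 3.053]
wrist_force: [-0.5, -2.6, 8.9]
tool_pos: [0.6039, 0.1281, 0.2089]
ee_rot: [-3.141, 0.001, 3.054]
wrist_force: [0.5, -1.1, 7.6]
tool_pos: [0.6047, 0.1272, 0.2071]
ee_rot: [3.141, 0.001, 3.054]
wrist_force: [1.8, -0.9, 5.5]
```

It's going in: z has dropped about 7 mm while the force falls. I'll push along the pin's axis.

```bash
python3 -m inch '[{"linear":[0.01,-0.001,-0.017],"twist":0,"gripper":0.05},{"linear":[0.02,-0.002,-0.035],"twist":0,"gripper":0.05},{"linear":[0.03,-0.003,-0.052],"twist":0,"gripper":0.05},{"linear":[0.03,-0.003,-0.052],"twist":0,"gripper":0.05}]'|sed -n 2,4p
python3 -m inch '[{"linear":[0.01,-0.001,-0.017],"twist":0,"gripper":0.05},{"linear":[0.02,-0.002,-0.035],"twist":0,"gripper":0.05},{"linear":[0.02,-0.002,-0.035],"twist":0,"gripper":0.05}]'|sed -n 2,4p
```

```text
tool_pos: [0.6076, 0.1267, 0.2014]
ee_rot: [-3.141, 0.0, 3.054]
wrist_force: [1.6, -1.3, 4.6]
tool_pos: [0.6093, 0.1265, 0.198]
ee_rot: [-3.141, -0.0, 3.054]
wrist_force: [0.7, -0.6, 5.4]
```

```bash
python3 -m inch '[{"linear":[0.01,-0.001,-0.017],"twist":0,"gripper":0.05},{"linear":[0.02,-0.002,-0.035],"twist":0,"gripper":0.05},{"linear":[0.02,-0.002,-0.035],"twist":0,"gripper":0.05}]'|sed -n 2,4p
python3 -m inch '[{"linear":[0.01,-0.001,-0.017],"twist":0,"gripper":0.05},{"linear":[0.02,-0.002,-0.035],"twist":0,"gripper":0.05},{"linear":[0.02,-0.002,-0.035],"twist":0,"gripper":0.05}]'|sed -n 2,4p
python3 - <<'E'
from h import *;import pickle
for n in["side","scene","wrist"]:
    s=robot.snapshot(n);im=s["image"]
    c={"side":im[185:260,225:325],"scene":im[150:240,330:450],"wrist":im[180:420,200:520]}[n]
    if n!="wrist":cv2.imwrite(f"pics/{n}9c.png",cv2.resize(c,(800,600),interpolation=cv2.INTER_CUBIC)[:,:,::-1])
E
```

```text
tool_pos: [0.61, 0.1264, 0.1967]
ee_rot: [-3.141, -0.002, 3.054]
wrist_force: [-5.5, -1.5, 12.3]
tool_pos: [0.6106, 0.1263, 0.196]
ee_rot: [-3.141, -0.003, 3.055]
wrist_force: [-11.4, -2.1, 20.3]
```

View pics/scene9c.png

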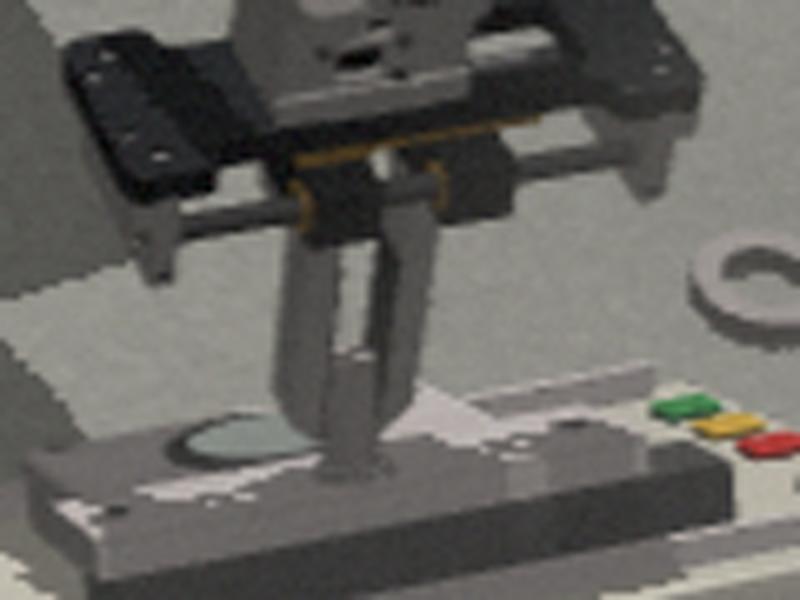

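View pics/side9c.png

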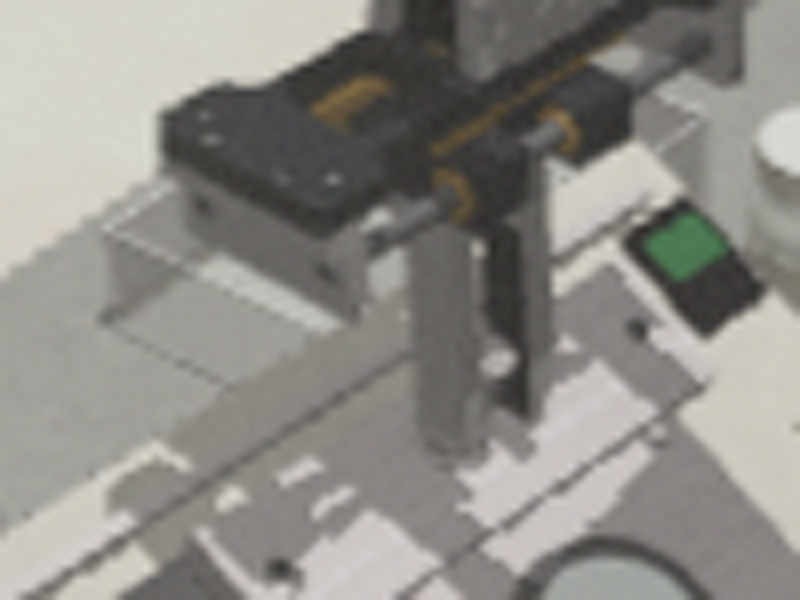

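The collar sits on the leaf. Resistance is 23 N purely along the axis, after 21 mm of travel from the bar, so this is the hard stop. I'll relax the pressure, open and retreat.

```bash
python3 -m inch '[{"linear":[-0.015,0,0.025],"twist":0,"gripper":0.05},{"linear":[-0.015,0,0.025],"twist":0,"gripper":0.05},{"linear":[-0.015,0,0.025],"twist":0,"gripper":0.4},{"linear":[-0.015,0,0.025],"twist":0,"gripper":0.5},{"linear":[-0.015,0,0.025],"twist":0,"gripper":0.5},{"linear":[-0.015,0,0.025],"twist":0,"gripper":0.5},{"linear":[-0.015,0,0.025],"twist":0,"gripper":0.5}]'
python3 -m inch '[{"linear":[-0.015,0,0.2],"twist":0,"gripper":0.5},{"linear":[-0.015,0,0.4],"twist":0,"gripper":0.5},{"linear":[-0.015,0,0.7],"twist":0,"gripper":0.5},{"linear":[-0.1,0,1],"twist":0,"gripper":0.5},{"linear":[-0.4,0,1],"twist":0,"gripper":0.5},{"linear":[-0.8,0,1],"twist":0,"gripper":0.5},{"linear":[-0.8,0,1],"twist":0,"gripper":0.5}]'
python3 - <<'E'
from h import *;import pickle
for n in["side","scene","wrist"]:
    o=robot.get_obs();s=robot.snapshot(n);im=s["image"];pickle.dump((s,o["tool_pos"],o["ee_rot"]),open(n+"10.pkl","wb"))
    cv2.imwrite(f"pics/{n}10.png",im[:,:,::-1])
    c={"side":im[185:275,210:330],"scene":im[160:250,330:450]}.get(n)
    if n!="wrist":cv2.imwrite(f"pics/{n}10c.png",cv2.resize(c,(800,600),interpolation=cv2.INTER_CUBIC)[:,:,::-1])
E
```

```text
time: 12.63
tool_pos: [0.6115, 0.1265, 0.1915]
ee_rot: [-3.141, -0.003, 3.055]
wrist_force: [0.2, -1.2, 1.0]
width: 0.0455
time: 13.22
tool_pos: [0.5258, 0.1267, 0.292]
ee_rot: [-3.141, -0.007, 3.056]
wrist_force: [0.8, -0.4, 0.1]
width: 0.0472
```

View pics/scene10c.png

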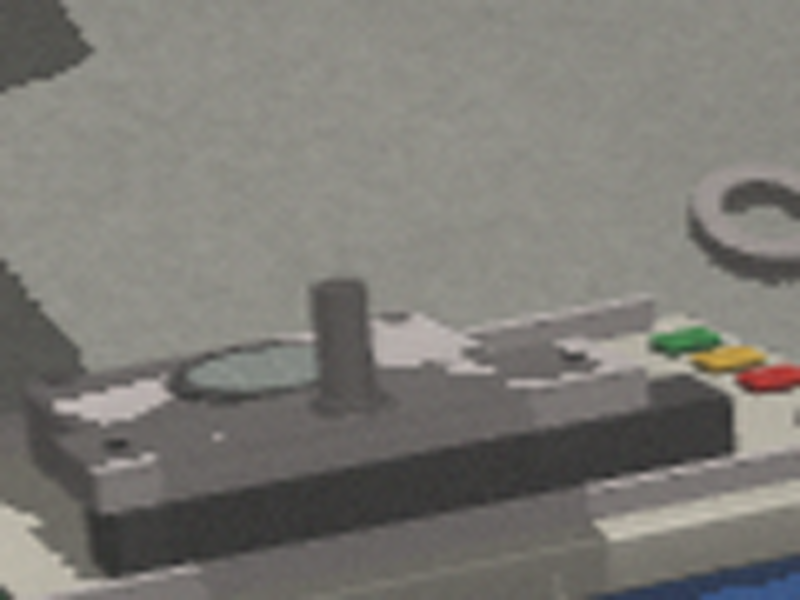

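View pics/side10c.png

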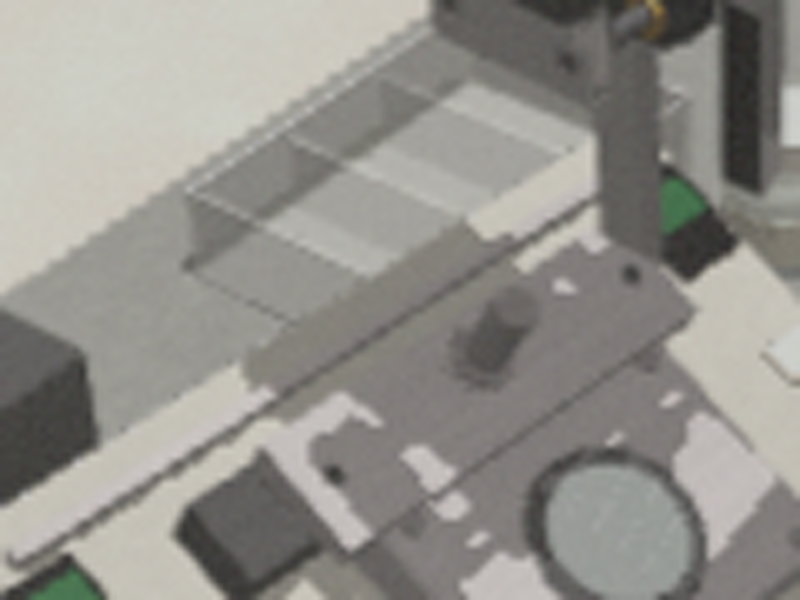

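View pics/scene10.png

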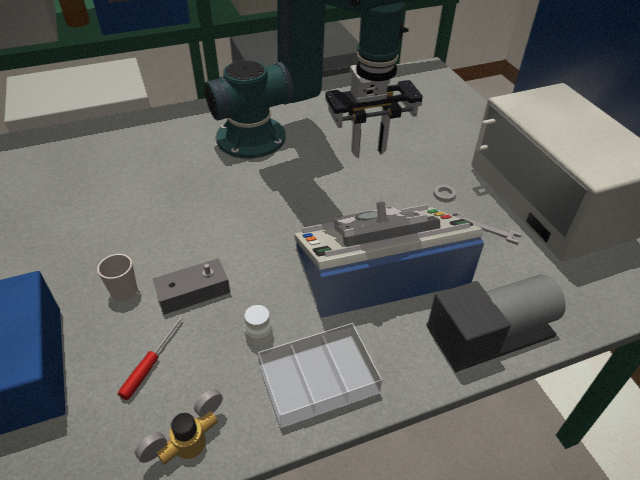

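The pin stands in the eye with its collar against the leaf, at (345,405) in the scene crop. The gripper is clear and the bystanders look unmoved. One numeric check on the head height before I hand in.

Run:
```python
from h import *;import pickle
s=pickle.load(open("scene10.pkl","rb"))[0];d=pickle.load(open("side10.pkl","rb"))[0]
def rr(s,u,v):
    K=np.array(s["mtx"]);R,t=cam(s);x=R.T@np.linalg.solve(K,[u,v,1.]);return -R.T@t,x/np.linalg.norm(x)
def tri(ps,pd):
    a,da=rr(d,210+pd[0]*.15-.5,185+pd[1]*.15-.5);b,db=rr(s,330+ps[0]*.15-.5,160+ps[1]*.15-.5)
    k=np.linalg.lstsq(np.stack([da,-db],1),b-a,rcond=None)[0];p,q=a+da*k[0],b+db*k[1];return (p+q)/2,np.linalg.norm(p-q)
y=np.radians(-4.8);n=np.array([-.5*np.cos(y),-.5*np.sin(y),.866])
T,g=tri((339,284),(514,302));print("head top",T,g,"height above leaf",(T-np.array([.6235,.0956,.1642]))@n)
o=robot.get_obs();print(o["time"],o["wrist_force"])
```

```text
head top [0.60635881 0.12531106 0.19972553] 0.0007027029765385816 height above leaf 0.04054873044136395
13.3667 [-0.50764789  0.00123712 -0.06325169]
```

The head top is 40.5 mm above the leaf; fully home is 40 mm. Handing in.

```bash
python3 -c "
from bench import robot
print(robot.close_job())"
```

```text
the job is handed in; nothing more can be done
None
```

The hinge pin is in place: it joins the hatch to the console, and its collar sits on the leaf. I let go, backed the arm clear and handed the job in at about 13.4 s. No verdict is reported.

- **How it went:** I took the big-headed pin from the stand and set its tip in the eye. I then swung the head towards the robot so the pin turned 30° between the pads. Drawing the hatch about 34 mm in +y made the tip catch on the far rim of the hidden hole. Easing back about 5 mm while pressing let it drop in.
- **Fully home:** The pin stopped against a 23 N push along its axis, after about 21 mm of travel from the bar. The last two-view check put its head top 40.5 mm above the leaf, where 40 mm is fully home.
- **Surroundings:** In the last pictures the pin stands on its own, the gripper is clear with the wrist force near zero, and the small pin and other things look unmoved. I judged that by eye and did not measure it.
- **What disagreed:** The eye positions from the different views differed by 1–4 mm, and the finger opening read about 17 mm on the 18 mm head. Neither caused a problem.

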